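# Take the left-hand cap off a gas outlet and clip it on its snap hook

## Robot

A 6-joint arm with a two-finger parallel gripper is mounted at the origin on the work surface. World frame = base frame: x ahead of the robot, y to its left, z up, the work surface at z = 0. Lengths are in m, angles in rad, forces in N, time in s.
With the tool pointing down it reaches from about 0.35 to 0.975 m from the base axis. Payload 4.9 kg.
Tool frame: the origin (TCP) lies at the very end of the fingers, on their centre line; the grasp point (between the pads) lies 19 mm behind it (ctrl.grip_point_offset is the distance from the TCP to the grasp point, in m); z points along the fingers, y is the line along which they close (so a half turn about z gives the same grasp; the last joint's range is limited). The gripper opens to 85 mm and grips with 20 to 120 N. Pads are 22 mm wide; open, the fingers measure 114 mm over their backs; the gripper's body (76 mm by 85 mm) begins 54 mm behind the grasp point. The pads swing forward as they close: fully open they stand 13 mm farther back than shut.
Start: joints at [-1.27, 0.053, 1.613, -0, 1.476, -0.119], TCP at [0.255, -0.571, 0.231] pointing down, gripper open.
Joint ranges: [-3.01, 3.01], [-1.01, 2.22], [0.06, 2.58], [-1.02, 4.17], [0.09, 2.62], [-3.14, 3.14]. Speed limits (rad/s): [2.57, 2.57, 3.14, 3.14, 3.14, 3.14].

## Interface

Orientations are given as a rotation vector (axis times angle).
In Python, from station import ctrl gives the robot as it stands.
- The arm moves only by the tool send_rows, never from a script. Its argument "rows" is a list of rows, each a list of 3 entries, a list of its own where there are three numbers: the finger opening in cm, from 0 to 8.54, then the shift along the tool's x, y, z in cm, then the turn about the tool's z in degrees. A call has 1 to 10 rows; each row shifts and turns the commanded pose from where the row before left it, along the tool's axes as they then stand; what a row does not reach is not made up. A row lasts 1/8 s, in which the tool goes at most 62.5 mm and 10.7 degrees, less where a joint would pass 70% of its speed; a pose out of reach is approached as far as the arm can. A call with a gripper value outside its range is refused whole. The fingers move at their own pace and stop on an object; "newtons" is the grip in N (left out, the last holds). Time passes only in rows, so rows that do not move let the fingers close. It gives the time, the measured TCP pose, the force, the opening and the grip force at its end, in the units of the state.
- ctrl.get_obs(): the state, without advancing time (a new reading comes with each control period).
- ctrl.get_image(name): name is "side" or "top" or "wrist"; returns a dict with "frame" (384x512x3 uint8, red, green, blue), "range_z" (384x512 float32, m along the optical axis (not along the pixel's ray), 0 where there is no reading), "fx", "fy", "cx", "cy" (pixels), "cam_to_world" (4x4, takes a point from camera to world coordinates). Camera axes: x right, y down, z forward; pixel columns grow to the right and rows downward; lengths in m; the calibration is good to about 2 mm. A picture is of the moment at which its call begins.
- ctrl.finish_job(): hands the job in; it is judged then, once.
The state is a dict: "t": time; "q": joint angles; "dq": joint speeds; "effort": joint torques, N m; "tool_pos": TCP position; "tool_rot": TCP orientation; "contact_force": force on the tool from outside, world axes, zero at the start; "wrist_torque": the same for the moment, N m; "opening": finger opening in m; "grip_force": force on a finger pad.
Only numpy, scipy, OpenCV 4.12 (cv2) and the standard library are available. Lean on these libraries where they do the work, as an engineer would, in place of code of your own. Each camera call takes 0.05 s, during which the arm holds its last target. There are 200 camera calls.

## Task

Take the brass cap off the gas outlet; its thread is left-handed, so it undoes clockwise seen from above: turn it, do not force it. Stand the cap upright on the black rubber mat and let go, then take it afresh another way, with your fingers clear of its eye, and press the eye down past the sprung gate of the snap hook until the gate snaps shut over it; leave the cap hanging there. Leave the carton, can, jar and spanner where they are.

Things in the scene. Friction and masses are not known exactly. Their poses are not given: they have to be found in the camera images.
- cap_grip (a point): Centre of the grip bar on top of the loose brass cap (0.18 kg): bar 20 mm thick (cap x), 60 mm long (cap y), 30 mm high. z is up, along the thread axis; the point lies on that axis, 49 mm above the cap's underside. Below the bar is the round body, 52 mm in diameter, 34 mm high, open below; its flat top is 15 mm below this point. The bar's ends stand 4 mm out beyond the body.
- cap_eye (a point): Centre of the hole in the cap's eye: a flat steel ring lying in the cap's xy plane that sticks out sideways from the top of the body, hole 22 mm, bar 6 mm wide and 6 mm thick. The hole's centre is 37 mm from the cap's axis towards cap +x, 18 mm below cap_grip, 31 mm above the underside. Axes as the cap's.
- valve: Fixed grey gas outlet block, 60 mm high, on a 150 x 130 mm steel base. Origin on the bench under the thread axis, z up. The cap stands on its flat top, over the nozzle. Fully tight, the cap's axes are those of the valve; it starts up to 0.15 rad loose.
- outlet (a point): Foot of the brass nozzle, on the thread axis, 60 mm above the bench: the cap's underside rests here. Nozzle 24 mm high, two-start left-hand thread: turn the cap CLOCKWISE seen from above; it is free 1.3 to 2.3 rad from fully tight (1.5 rad from the start always does) and then lifts straight off; 25 mm up it is clear. Turns with little torque and need not rise while turning.
- guard (a point): Middle of the top edge, near face, of a fixed steel guard plate beside the cap, 5 mm thick, 60 mm wide (along valve x), top 120 mm above the bench, on the valve's +y side 42 mm from the thread axis. It leaves no room for a finger at that end of the bar until the cap has turned: undo the cap by the bar's two broad faces (20 mm apart).
- mat: Fixed black rubber mat on the bench, 170 (x) x 160 (y) mm, 4 mm thick. Origin: centre of its underside.
- hook_nose (a point): Top of the nose of the fixed steel snap hook, 160 mm above the bench. The hook is a U of 8 mm round bar in its xz plane, open upwards; the nose is its free leg, the side from which the cap comes. The eye goes down over the nose with the cap on the hook's -x side, cap +x along hook +x. With the hole's centre 50 mm below this point it is in; let go, the cap tips and hangs.
- hook_bar (a point): Middle of the U's level bottom bar, 100 mm above the bench (60 mm below the nose's top). It joins the nose to an upright 12 mm rod 41 mm from the nose towards hook +x, which stands on a base plate 10 mm thick, 100 mm wide, from 25 mm before to 95 mm behind the nose.
- gate_hinge (a point): Hinge of the sprung gate on the upright rod, 150 mm above the bench. The gate is a straight 6 mm round bar that closes the U's mouth, level, from here to the nose. The outer bar of the eye pushes its tip down and slips past it 28 to 37 mm below this level; the gate then snaps shut above the eye's bar.
- gate (a joint): Angle of the snap hook's sprung gate, rad: 0 shut (level), grows as its tip is pressed down into the hook, at most 1.3. It closes by itself; about 1 N to start and 4 N on the way.
- carton: Bystander: small cardboard box 70 x 90 x 50 mm. Origin: centre of its underside.
- can: Bystander: plain metal can, 56 mm in diameter, 100 mm high. Origin: centre of its underside.
- spanner: Bystander: steel spanner lying flat, 170 mm long along its x. Origin: about its middle, at the underside.
- jar: Bystander: jar with steel lid, 64 mm in diameter, 75 mm high. Origin: centre of its underside.
There are look-alikes about, which are no part of the job. Leave any brown or purple look-alike of the part that bears hook_nose alone. What is shaped like the valve but pink or red is not meant.

How it is judged:
On the way, in this order (a step that is already met when the one before it is completed fails the run):
1. the cap is unscrewed and lifted clear of the outlet (z of cap_grip in the frame of valve above 0.14 m and contact force between cap and valve below 0.05 N), for 0.1 s.
2. the cap stands upright on the mat, let go (angle between cap_grip's own z axis and vertical below 0.1 rad and contact force between cap and mat above 0.5 N and contact force between cap and the fingers below 0.05 N and linear speed of cap below 0.03 m/s), for 0.2 s.
At the end, for the whole second after the job is handed in: The cap hangs by its eye on the snap hook below the shut gate (under 0.12 rad): hole centre 20 to 85 mm below the nose top, -25 to 50 mm along the hook, within 22 mm sideways; let go and nearly still (0.08 m/s, 1 rad/s) (z of cap_eye in the frame of hook_nose between -0.085 and -0.02 m and x of cap_eye in the frame of hook_nose between -0.025 and 0.05 m and y of cap_eye in the frame of hook_nose between -0.022 and 0.022 m and value of joint gate below 0.12 rad and contact force between cap and hook above 0.3 N and linear speed of cap below 0.08 m/s and angular speed of cap below 1 rad/s); the robot touches nothing.
It fails at once if a bystander is moved by more than 25 mm (distance of any of carton, can, spanner, jar from where it was at the start of the episode above 0.025 m).
It fails at once if the cap is forced on its thread (more than 80 N between cap and outlet) (contact force between cap and valve above 80 N).
It also fails if it takes over 72 s, if anything falls off the work surface, if the arm or the gripper's body presses on something with over 40 N, if the wrist force passes 120 N, or if a joint passes its speed limit or range.

## Working session

There is one attempt and no reset: what is moved stays moved. The work goes in short steps, Python scripts to look and compute and a tool call to move; the robot and the scene stay as the last step left them, time stands still between calls to the robot, and variables do not carry over. Pictures are saved under pics/ and viewed, at most 10 in all, crops included, and the job is handed in when it is done.

Besides the shell and the picture viewer there is one more tool, called after "Request:" in YAML: its name, and indented under it one key for each argument. send_rows: Moves the arm, as the interface text tells. Its arguments: {"type":"object","properties":{"rows":{"type":"array","items":{"type":"array"}},"newtons":{"type":"number"}},"required":["rows"]}

```bash
mkdir -p pics; cat > h.py <<'E'
import numpy as np, cv2
from scipy.spatial.transform import Rotation as R
from station import ctrl
def grab(n):
    im=ctrl.get_image(n); z=im["range_z"]; v,u=np.indices(z.shape)
    P=np.stack([(u-im["cx"])/im["fx"]*z,(v-im["cy"])/im["fy"]*z,z,np.ones_like(z)],-1)@im["cam_to_world"].T
    P=P[...,:3].copy(); P[z==0]=np.nan
    return im["frame"],P
E
python3 - <<'E'
from h import *
F={}
for n in("top","side"):
    f,P=grab(n); np.savez(n,f=f,P=P); F[n]=f
    cv2.imwrite(f"pics/{n}.png",cv2.resize(f[...,::-1],(800,600),interpolation=cv2.INTER_CUBIC))
o=ctrl.get_obs(); print(o)
E
```

```text
{'t': 0.1, 'q': array([-1.27002071e+00,  5.32908631e-02,  1.61414315e+00,  4.21971435e-06,
        1.47601880e+00, -1.18998131e-01]), 'dq': array([ 0.00022455, -0.00019199, -0.00441868, -0.00034404, -0.00082249,
        0.00073386]), 'effort': array([ 4.55633244e-04, -3.94904673e+01, -3.71362281e+01, -1.61089688e-04,
        3.90100060e-03, -1.00852574e-05]), 'tool_pos': array([ 0.2545558 , -0.57019588,  0.23019404]), 'tool_rot': array([-3.07083673e+00, -6.54161827e-01,  2.58481768e-04]), 'contact_force': array([-0.34673271,  0.02310227, -0.21367385]), 'wrist_torque': array([-0.02838711,  0.03415439,  0.01563442]), 'grip_force': 0.0, 'opening': 0.08518289460626338}
```

View pics/top.png

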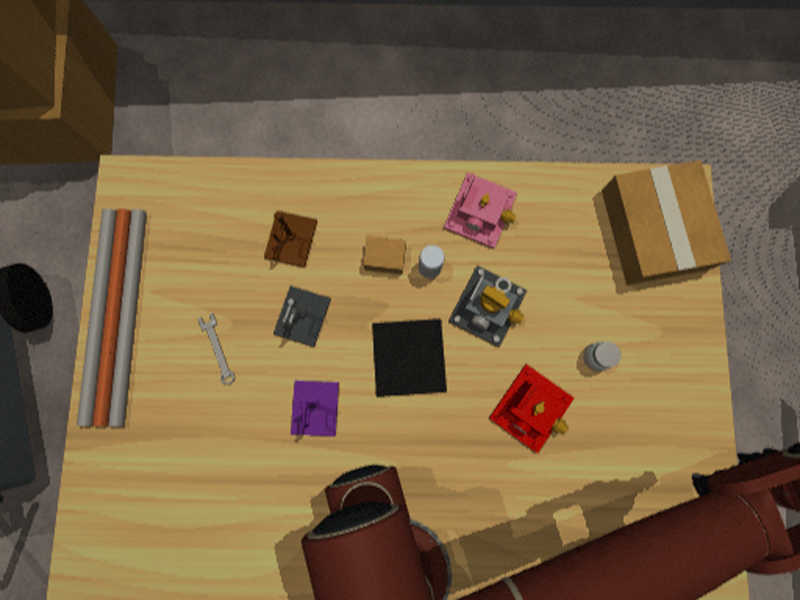

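View pics/side.png

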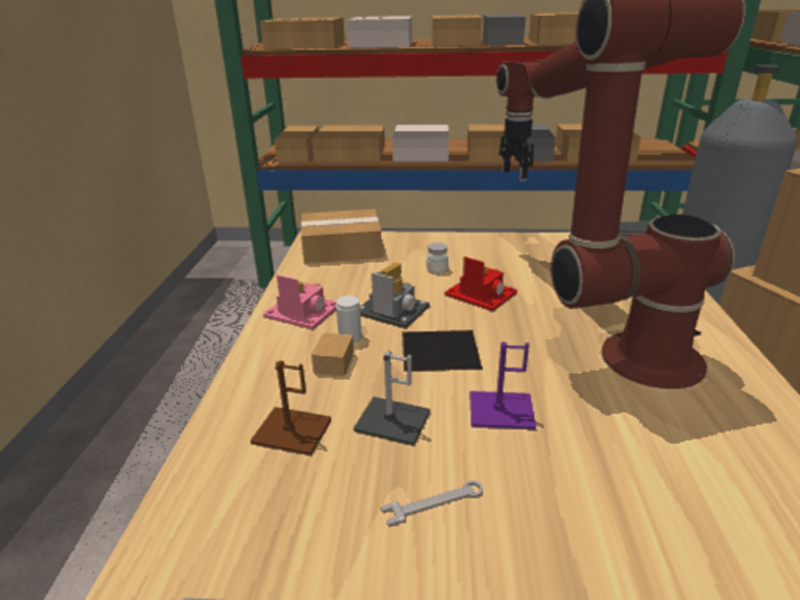

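The top view shows the grey valve with its cap at (488,303), the mat at (410,357) and the grey hook at (302,316). In the side view the hook is at (395,400), with its nose to the right, towards the robot.

```bash
python3 - <<'E'
from h import *
d=np.load("top.npz");f,P=d["f"],d["P"]
s=512/800
for n,(u,v) in dict(base=(380,540),mat=(410,357),valve=(488,303),hook=(302,316),can=(431,258),carton=(384,250),jar=(602,356)).items():
    print(n,P[int(v*s),int(u*s)].round(3))
def sel(u0,u1,v0,v1):
    return f[int(v0*s):int(v1*s),int(u0*s):int(u1*s)].reshape(-1,3).astype(int),P[int(v0*s):int(v1*s),int(u0*s):int(u1*s)].reshape(-1,3)
def rect(p):
    r=cv2.minAreaRect((p[:,:2]*1000).astype(np.float32)); print(len(p),r,cv2.boxPoints(r).round(0).tolist())
c,p=sel(365,452,312,402); m=(c.max(1)<60); print("mat");rect(p[m&(p[:,2]<.012)])
c,p=sel(265,335,280,350); m=(c.max(1)-c.min(1)<30)
print("hook base",np.histogram(p[m][:,2],bins=np.arange(-.01,.18,.01)))
rect(p[m&(abs(p[:,2]-.01)<.006)&(c.max(1)<100)])
q=p[p[:,2]>.08]; print(q.round(3).tolist())
c,p=sel(445,532,260,352)
m=(c.max(1)-c.min(1)<30)&(p[:,2]<.025);print("valve base",np.median(p[m][:,2]));rect(p[m])
br=(c[:,0]-c[:,2]>50)&(p[:,2]>.06)
print("brass",np.histogram(p[br][:,2],bins=np.arange(.06,.16,.005)))
t=p[br&(p[:,2]>.118)];rect(t);print(t.mean(0))
g=p[(c.max(1)-c.min(1)<30)&(p[:,2]>.112)];rect(g) if len(g)>3 else 0;print(g.mean(0))
e=p[(c.max(1)-c.min(1)<30)&(abs(p[:,2]-.094)<.006)];print("eye",e.round(3).tolist())
E
```

```text
base [0.228 0.019 0.714]
mat [ 0.465 -0.022  0.005]
valve [ 0.578 -0.187  0.093]
hook [0.551 0.226 0.022]
can [ 0.673 -0.061  0.098]
carton [0.701 0.043 0.052]
jar [ 0.469 -0.434  0.077]
mat
2051 ((463.61798095703125, -19.16400909423828), (166.68421936035156, 158.6366424560547), 4.7177629470825195) [[374.0, 53.0], [387.0, -105.0], [553.0, -91.0], [540.0, 67.0]]
hook base (array([  0, 469, 307,  10,   2,   3,   2,   3,   2,   3,   5,  24,   4,
         4,   3,   8,  39,   0]), array([-0.01,  0.  ,  0.01,  0.02,  0.03,  0.04,  0.05,  0.06,  0.07,
        0.08,  0.09,  0.1 ,  0.11,  0.12,  0.13,  0.14,  0.15,  0.16,
        0.17]))
753 ((553.3862915039062, 229.30709838867188), (101.09834289550781, 117.98432159423828), 73.57902526855469) [[483.0, 197.0], [596.0, 164.0], [624.0, 261.0], [511.0, 294.0]]
[[0.563, 0.234, 0.153], [0.563, 0.23, 0.155], [0.563, 0.227, 0.153], [0.564, 0.225, 0.15], [0.559, 0.237, 0.155], [0.559, 0.233, 0.157], [0.559, 0.23, 0.156], [0.559, 0.227, 0.156], [0.559, 0.224, 0.156], [0.56, 0.221, 0.154], [0.56, 0.217, 0.155], [0.556, 0.237, 0.153], [0.556, 0.234, 0.15
[... 2797 characters left out ...]
 -0.222, 0.093], [0.628, -0.226, 0.09], [0.627, -0.228, 0.095], [0.627, -0.232, 0.096], [0.624, -0.209, 0.091], [0.624, -0.212, 0.091], [0.624, -0.229, 0.093], [0.624, -0.232, 0.093], [0.621, -0.205, 0.092], [0.621, -0.232, 0.094], [0.62, -0.234, 0.099], [0.617, -0.205, 0.092], [0.616, -0.208, 0.096], [0.616, -0.231, 0.1], [0.617, -0.235, 0.094], [0.614, -0.208, 0.093], [0.613, -0.231, 0.095], [0.614, -0.235, 0.095], [0.61, -0.208, 0.092], [0.61, -0.232, 0.093], [0.61, -0.235, 0.095], [0.606, -0.228, 0.097], [0.608, -0.232, 0.09], [0.607, -0.235, 0.092], [0.603, -0.224, 0.096], [0.603, -0.228, 0.094], [0.603, -0.231, 0.096], [0.6, -0.225, 0.093], [0.6, -0.228, 0.092], [0.578, -0.147, 0.093]]
```

Request:
send_rows:
  rows:
    - [8.5,[3,-1.4,0],0]
    - [8.5,[3,-1.4,0],0]
    - [8.5,[3,-1.4,0],0]
    - [8.5,[3,-1.4,0],0]
    - [8.5,[3,-1.4,0],0]
    - [8.5,[3,-1.4,0],0]
    - [8.5,[3,-1.4,0],0]
    - [8.5,[3,-1.4,0],0]
    - [8.5,[3,-1.4,0],0]
    - [8.5,[3,-1.4,0],0]
  newtons: 30

```text
t: 1.35
tool_pos: [0.472, -0.3195, 0.2307]
tool_rot: [-3.072, -0.654, 0.001]
contact_force: [-0.3, 0.6, -0.1]
opening: 0.085
grip_force: 0.0
```

```bash
cat >> h.py <<'E'
def yaw(o): 
    x=R.from_rotvec(o["tool_rot"]).as_matrix()[:,0]; return np.degrees(np.arctan2(x[1],x[0]))
def plan(p,yw):
    o=ctrl.get_obs(); M=R.from_rotvec(o["tool_rot"]).as_matrix()
    turn=-((yw-yaw(o)+180)%360-180)
    print("t",o["t"],"tcp",o["tool_pos"].round(4),"yaw",yaw(o).round(2),"tilt",M[2].round(3),"q6",np.degrees(o["q"][5]).round(1),"F",o["contact_force"].round(1),"open",round(o["opening"],4))
    c,s=np.cos(np.radians(yw)),np.sin(np.radians(yw)); d=(np.array(p)-o["tool_pos"])*100
    print("shift cm before turn",(M.T@d).round(2),"after turn",np.array([c*d[0]+s*d[1],s*d[0]-c*d[1],-d[2]]).round(2),"turn deg",round(turn,2))
E
python3 -c "
from h import *
plan([.585,-.2,.23],55.9)"
```

```text
t 1.35 tcp [ 0.472  -0.3195  0.2307] yaw 24.05 tilt [-0.    -0.001 -1.   ] q6 24.4 F [-0.3  0.6 -0.1] open 0.085
shift cm before turn [15.19 -6.31  0.07] after turn [16.23  2.66  0.07] turn deg -31.85
```

Request:
send_rows:
  rows:
    - [8.5,[3,-1.25,0],0]
    - [8.5,[3,-1.25,0],0]
    - [8.5,[3,-1.25,0],0]
    - [8.5,[3,-1.25,0],0]
    - [8.5,[3.2,-1.3,0],0]
    - [8.5,[0,0,0],-8]
    - [8.5,[0,0,0],-8]
    - [8.5,[0,0,0],-8]
    - [8.5,[0,0,0],-7.9]
    - [8.5,[0,0,0],0]

```text
t: 2.6
tool_pos: [0.5845, -0.201, 0.2307]
tool_rot: [-2.775, -1.471, 0.001]
contact_force: [-0.4, 0.4, -0.0]
opening: 0.085
grip_force: 0.0
```

```bash
python3 - <<'E'
from h import *
plan([.585,-.2,.098],55.9)
f,P=grab("wrist"); np.savez("w1",f=f,P=P)
cv2.imwrite("pics/w1.png",cv2.resize(f[...,::-1],(800,600)))
c=f.reshape(-1,3).astype(int);p=P.reshape(-1,3)
near=np.hypot(p[:,0]-.585,p[:,1]+.2)<.06
br=(c[:,0]-c[:,2]>50)&near
t=p[br&(p[:,2]>.117)&(p[:,2]<.135)]
r=cv2.minAreaRect((t[:,:2]*1000).astype(np.float32));print(len(t),r,np.median(t,0))
E
```

```text
t 2.6 tcp [ 0.5845 -0.201   0.2307] yaw 55.86 tilt [-0.    -0.001 -1.   ] q6 8.3 F [-0.4  0.4 -0. ] open 0.085
shift cm before turn [ 0.11  0.   13.27] after turn [ 1.100e-01 -1.000e-02  1.327e+01] turn deg -0.04
1862 ((586.7947387695312, -198.4897003173828), (59.32193374633789, 19.9859676361084), 56.19218444824219) [ 0.58799226 -0.19683164  0.12401285]
```

View pics/w1.png

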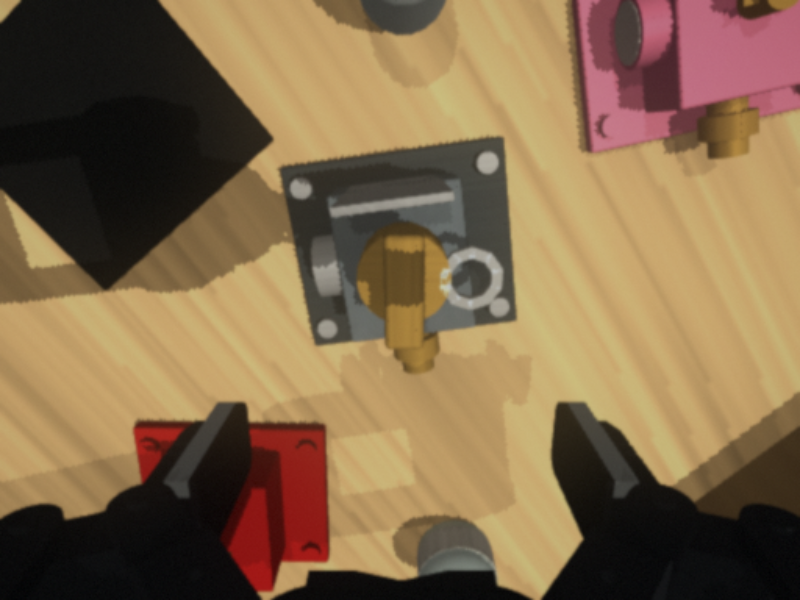

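The wrist view shows the cap bar upright at (405,290), the eye at (473,278), and the guard behind it at (392,205). The bar is centred between the fingers.

Request:
send_rows:
  rows:
    - [8.5,[0.2,0,3],0]
    - [8.5,[0,0,3],0]
    - [8.5,[0,0,3],0]
    - [8.5,[0,0,2.5],0]
    - [8.5,[0,0,1.0],0]
    - [8.5,[0,0,0.8],0]
    - [4,[0,0,0],0]
    - [3,[0,0,0],0]
    - [3,[0,0,0],0]
    - [3,[0,0,0],0]
  newtons: 30

```text
t: 3.9
tool_pos: [0.5862, -0.1996, 0.0989]
tool_rot: [2.774, 1.473, 0.001]
contact_force: [0.1, -0.2, 0.7]
opening: 0.0302
grip_force: 0.0
```

Request:
send_rows:
  rows:
    - [1.5,[0,0,0],0]
    - [1.5,[0,0,0],0]
    - [1.5,[0,0,0],0]
    - [1.5,[0,0,0],0]
    - [1.5,[0,0,0],0]
  newtons: 30

```text
t: 4.53
tool_pos: [0.5861, -0.1996, 0.0986]
tool_rot: [2.774, 1.473, 0.001]
contact_force: [0.3, 0.6, 2.5]
opening: 0.0197
grip_force: 34.3
```

Request:
send_rows:
  rows:
    - [1.5,[0,0,0],6]
    - [1.5,[0,0,0],9]
    - [1.5,[0,0,0],9]
    - [1.5,[0,0,0],9]

```text
t: 5.03
tool_pos: [0.5854, -0.1993, 0.0986]
tool_rot: [-3.08, -0.617, 0.002]
contact_force: [-1.6, 0.8, 3.3]
opening: 0.02
grip_force: 34.5
```

Request:
send_rows:
  rows:
    - [1.5,[0,0,0],9]
    - [1.5,[0,0,0],9]
    - [1.5,[0,0,0],9]
    - [1.5,[0,0,0],9]
    - [1.5,[0,0,0],9]
    - [1.5,[0,0,0],9]
    - [1.5,[0,0,0],8]
    - [1.5,[0,0,0],0]
    - [1.5,[0,0,0],0]

```text
t: 6.15
tool_pos: [0.5861, -0.1992, 0.0986]
tool_rot: [-2.961, 1.047, -0.0]
contact_force: [0.7, 2.7, 3.7]
opening: 0.0196
grip_force: 34.5
```

Request:
send_rows:
  rows:
    - [1.5,[0,0,-0.2],0]
    - [1.5,[0,0,-0.3],0]
    - [1.5,[0,0,-0.5],0]
    - [1.5,[0,0,-0.5],0]

```text
t: 6.65
tool_pos: [0.5857, -0.1995, 0.1134]
tool_rot: [2.961, -1.05, -0.001]
contact_force: [0.3, 0.7, -1.6]
opening: 0.0196
grip_force: 33.7
```

Request:
send_rows:
  rows:
    - [1.5,[0,0,-1.5],0]
    - [1.5,[0,0,-2],0]
    - [1.5,[0,0,-2],0]
    - [1.5,[0,0,-1],0]
    - [1.5,[0,0,0],0]
    - [1.5,[0,0,0],0]
  newtons: 60

```text
t: 7.4
tool_pos: [0.5854, -0.1993, 0.1774]
tool_rot: [-2.961, 1.05, 0.002]
contact_force: [0.5, -0.3, -1.8]
opening: 0.0189
grip_force: 63.9
```

```bash
python3 -c "
from h import *
plan([.464,-.019,.0445],73.6)"
```

```text
t 7.4 tcp [ 0.5854 -0.1993  0.1774] yaw -39.05 tilt [-0.001  0.    -1.   ] q6 103.4 F [ 0.5 -0.3 -1.8] open 0.0189
shift cm before turn [-20.76  -6.36  13.32] after turn [ 13.87 -16.73  13.29] turn deg -112.65
```

Request:
send_rows:
  rows:
    - [1.5,[-1.5,-0.4,-0.5],0]
    - [1.5,[-2,-0.6,0],0]
    - [1.5,[-2.2,-0.7,0],0]
    - [1.5,[-2.2,-0.7,0],0]
    - [1.5,[-2.2,-0.7,0],0]
    - [1.5,[-2.2,-0.7,0],0]
    - [1.5,[-2.2,-0.7,0],0]
    - [1.5,[-2.2,-0.7,0],0]
    - [1.5,[-2.2,-0.7,0],0]
    - [1.5,[-1.8,-0.5,0.5],0]

```text
t: 8.65
tool_pos: [0.4644, -0.0182, 0.1781]
tool_rot: [-2.961, 1.049, -0.0]
contact_force: [-0.4, -0.7, -1.2]
opening: 0.0186
grip_force: 63.9
```

Request:
send_rows:
  rows:
    - [1.5,[0,0,0],-9]
    - [1.5,[0,0,0],-10]
    - [1.5,[0,0,0],-10]
    - [1.5,[0,0,0],-10]
    - [1.5,[0,0,0],-10]
    - [1.5,[0,0,0],-10]
    - [1.5,[0,0,0],-10]
    - [1.5,[0,0,0],-10]
    - [1.5,[0,0,0],-10]
    - [1.5,[0,0,0],-10]

```text
t: 9.9
tool_pos: [0.4647, -0.0189, 0.1776]
tool_rot: [-2.716, -1.577, 0.001]
contact_force: [-0.2, -0.2, -2.3]
opening: 0.0188
grip_force: 64.0
```

Request:
send_rows:
  rows:
    - [1.5,[0,0,2],-9]
    - [1.5,[0,0,3],-4.7]
    - [1.5,[0,0,3],0]
    - [1.5,[0,0,2],0]
    - [1.5,[0,0,1.5],0]
    - [1.5,[0,0,0.8],0]
    - [1.5,[0,0,0],0]
    - [1.5,[0,0,0],0]

```text
t: 10.9
tool_pos: [0.4661, -0.0195, 0.0562]
tool_rot: [2.514, 1.882, 0.002]
contact_force: [-0.2, -0.2, -1.8]
opening: 0.019
grip_force: 64.0
```

```bash
python3 -c "
from h import *
plan([.464,-.019,.0426],73.6)"
```

```text
t 10.9 tcp [ 0.4661 -0.0195  0.0562] yaw 73.65 tilt [ 0.     0.002 -1.   ] q6 4.8 F [-0.2 -0.2 -1.8] open 0.019
shift cm before turn [-0.01 -0.22  1.36] after turn [-0.01 -0.22  1.36] turn deg 0.05
```

Request:
send_rows:
  rows:
    - [1.5,[0,0,0.6],0]
    - [1.5,[0,0,0.4],0]
    - [1.5,[0,0,0.2],0]
    - [1.5,[0,0,0.1],0]
    - [1.5,[0,0,0],0]

```text
t: 11.52
tool_pos: [0.4654, -0.0193, 0.0427]
tool_rot: [-2.514, -1.883, 0.001]
contact_force: [-2.9, -0.7, 3.4]
opening: 0.0187
grip_force: 64.6
```

Request:
send_rows:
  rows:
    - [2.5,[0,0,0],0]
    - [3.5,[0,0,0],0]
    - [4.5,[0,0,0],0]
    - [5.5,[0,0,0],0]
    - [5.5,[0,0,0],0]
    - [5.5,[0,0,0],0]

```text
t: 12.28
tool_pos: [0.4655, -0.0194, 0.0423]
tool_rot: [2.515, 1.883, 0.0]
contact_force: [-0.1, -1.0, 0.4]
opening: 0.055
grip_force: 0.0
```

Request:
send_rows:
  rows:
    - [8.5,[0,0,-2],0]
    - [8.5,[0,0,-3],0]
    - [8.5,[0,0,-4],0]
    - [8.5,[0,0,-4],0]
    - [8.5,[0,0,0],-9]
    - [8.5,[0,0,0],-9]
    - [8.5,[0,0,0],-9]
    - [8.5,[0,0,0],-9]
    - [8.5,[0,0,0],-9]
    - [8.5,[0,0,0],-9]

```text
t: 13.52
tool_pos: [0.4653, -0.0193, 0.1722]
tool_rot: [-1.378, -2.823, 0.0]
contact_force: [0.1, -1.4, -0.2]
opening: 0.0848
grip_force: 0.0
```

Request:
send_rows:
  rows:
    - [8.5,[0,0,0],-9]
    - [8.5,[0,0,0],-9]
    - [8.5,[0,0,0],-9]
    - [8.5,[0,0,0],-9]
    - [8.5,[0,0,0],0]

```text
t: 14.15
tool_pos: [0.4654, -0.0193, 0.1722]
tool_rot: [-0.449, -3.109, 0.0]
contact_force: [-0.2, -0.8, -0.4]
opening: 0.085
grip_force: 0.0
```

```bash
python3 - <<'E'
from h import *
plan([.465,-.019,.04],163.6)
for n in("wrist","top"):
    f,P=grab(n); np.savez(n+"2",f=f,P=P)
    if n=="wrist": cv2.imwrite("pics/w2.png",cv2.resize(f[...,::-1],(800,600)))
    c=f.reshape(-1,3).astype(int);p=P.reshape(-1,3)
    near=np.hypot(p[:,0]-.465,p[:,1]+.02)<.06
    br=(c[:,0]-c[:,2]>40)&near
    t=p[br&(p[:,2]>.058)&(p[:,2]<.08)]
    if len(t)>5: r=cv2.minAreaRect((t[:,:2]*1000).astype(np.float32));print(n,len(t),r,np.median(t,0))
E
```

```text
t 14.15 tcp [ 0.4654 -0.0193  0.1722] yaw 163.55 tilt [ 0. -0. -1.] q6 -85.1 F [-0.2 -0.8 -0.4] open 0.085
shift cm before turn [ 0.04  0.02 13.22] after turn [ 0.04  0.02 13.22] turn deg -0.05
wrist 2053 ((464.8555908203125, -17.96109962463379), (59.98276138305664, 19.70832061767578), 73.2454833984375) [ 0.46352119 -0.01772407  0.06787009]
```

View pics/w2.png

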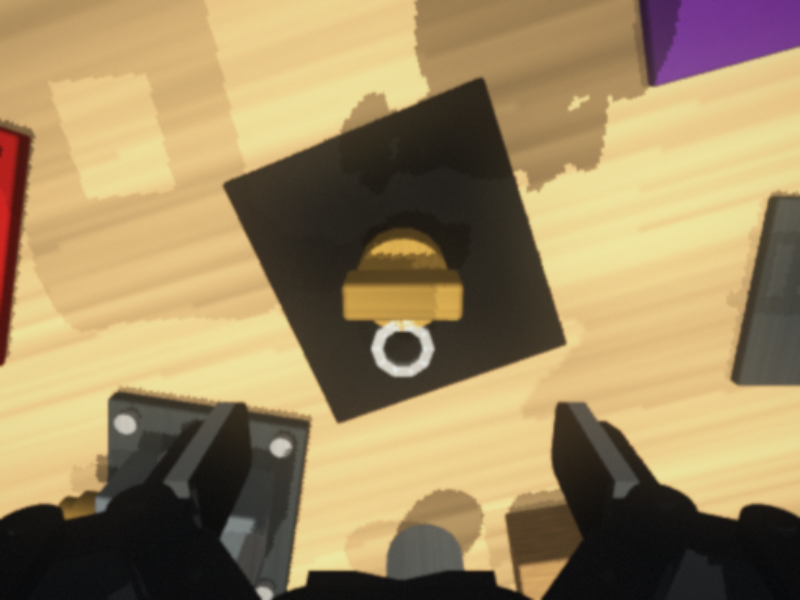

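The wrist view shows the cap upright on the mat, with its bar at (403,300) and its eye at (403,348). The fingers now straddle the bar's ends, clear of the eye.

Request:
send_rows:
  rows:
    - [8.5,[0,0,3],0]
    - [8.5,[0,0,3],0]
    - [8.5,[0,0,3],0]
    - [8.5,[0,0,2.5],0]
    - [8.5,[0,0,1.5],0]
    - [8.5,[0,0,0.6],0]
    - [6.8,[0,0,0],0]
    - [6.5,[0,0,0],0]
    - [6.3,[0,0,0],0]
    - [6.3,[0,0,0],0]
  newtons: 40

```text
t: 15.5
tool_pos: [0.4658, -0.0194, 0.0368]
tool_rot: [0.447, 3.109, -0.0]
contact_force: [0.1, 0.2, -0.5]
opening: 0.0631
grip_force: 0.0
```

Request:
send_rows:
  rows:
    - [5.5,[0,0,0],0]
    - [5.5,[0,0,0],0]
    - [5.5,[0,0,0],0]
    - [5.5,[0,0,0],0]
    - [5.5,[0,0,0],0]
  newtons: 110

```text
t: 16.12
tool_pos: [0.4663, -0.0195, 0.0374]
tool_rot: [0.446, 3.108, -0.0]
contact_force: [-0.9, 0.0, 5.4]
opening: 0.0584
grip_force: 118.0
```

Request:
send_rows:
  rows:
    - [5.5,[0,0,-0.5],0]
    - [5.5,[0,0,-2],0]
    - [5.5,[0,0,-4],0]
    - [5.5,[0,0,-4],0]
    - [5.5,[0,0,-4],0]
    - [5.5,[0,0,-4],0]
    - [5.5,[0,0,-1.5],0]
    - [5.5,[0,0,0],0]

```text
t: 17.12
tool_pos: [0.4656, -0.0194, 0.2364]
tool_rot: [0.447, 3.109, -0.0]
contact_force: [1.4, -0.7, -2.7]
opening: 0.0581
grip_force: 117.8
```

```bash
python3 - <<'E'
from h import *
plan([.4835,.2494,.235],163.6)
E
```

```text
t 17.125 tcp [ 0.4656 -0.0194  0.2364] yaw 163.65 tilt [-0.001  0.    -1.   ] q6 -85.2 F [ 1.4 -0.7 -2.7] open 0.0581
shift cm before turn [ 5.84 26.3   0.13] after turn [ 5.87 26.29  0.14] turn deg 0.05
```

Request:
send_rows:
  rows:
    - [5.5,[0.4,1.8,0],0]
    - [5.5,[0.6,2.7,0],0]
    - [5.5,[0.6,2.7,0],0]
    - [5.5,[0.6,2.7,0],0]
    - [5.5,[0.6,2.7,0],0]
    - [5.5,[0.6,2.7,0],0]
    - [5.5,[0.6,2.7,0],0]
    - [5.5,[0.6,2.7,0],0]
    - [5.5,[0.6,2.7,0],0]
    - [5.5,[0.6,2.7,0],0]

```text
t: 18.38
tool_pos: [0.4819, 0.2479, 0.2328]
tool_rot: [-0.446, -3.105, 0.004]
contact_force: [-0.2, -0.2, -0.9]
opening: 0.058
grip_force: 117.9
```

Request:
send_rows:
  rows:
    - [5.5,[0,0.2,0],0]
    - [5.5,[0,0,0],0]
    - [5.5,[0,0,0],0]
    - [5.5,[0,0,0],0]

```text
t: 18.88
tool_pos: [0.4838, 0.2487, 0.2362]
tool_rot: [-0.448, -3.109, 0.0]
contact_force: [0.9, -0.3, -2.2]
opening: 0.0585
grip_force: 118.1
```

```bash
python3 - <<'E'
from h import *
plan([.4835,.2494,.235],163.6)
for n in("side","wrist","top"):
    f,P=grab(n); np.savez(n+"3",f=f,P=P)
    c=f.reshape(-1,3).astype(int);p=P.reshape(-1,3)
    grey=(c.max(1)-c.min(1)<30)
    near=np.hypot(p[:,0]-.535,p[:,1]-.235)<.06
    for nm,z0,z1 in(("ring",.225,.243),("gate/nose",.14,.165),("bot",.095,.108)):
        m=grey&near&(p[:,2]>z0)&(p[:,2]<z1)&(c.max(1)>90)
        if m.sum()>5:
            q=p[m]; print(n,nm,m.sum(),cv2.minAreaRect((q[:,:2]*1000).astype(np.float32)),q.mean(0).round(4))
S=np.load("side3.npz")["f"]; W=np.load("wrist3.npz")["f"]
a=cv2.resize(S[190:310,200:320][...,::-1],(400,400)); b=cv2.resize(W[...,::-1],(400,300)); b=np.vstack([b,np.zeros((100,400,3),np.uint8)])
cv2.imwrite("pics/c3.png",np.hstack([a,b]))
E
```

```text
t 18.875 tcp [0.4838 0.2487 0.2362] yaw 163.6 tilt [ 0. -0. -1.] q6 -54.2 F [ 0.9 -0.3 -2.2] open 0.0585
shift cm before turn [0.05 0.06 0.12] after turn [0.05 0.06 0.12] turn deg -0.0
side ring 65 ((517.339111328125, 254.8775177001953), (29.777841567993164, 59.067440032958984), 7.870060920715332) [0.5195 0.2413 0.2353]
side gate/nose 51 ((541.1758422851562, 238.635986328125), (14.38335132598877, 47.849853515625), 66.44686889648438) [0.5395 0.2375 0.151 ]
side bot 42 ((540.0465087890625, 236.49072265625), (8.955132484436035, 44.73093032836914), 77.76386260986328) [0.5426 0.2371 0.1019]
wrist ring 1047 ((524.3094482421875, 237.38327026367188), (35.103878021240234, 21.849916458129883), 73.17706298828125) [0.5252 0.2374 0.237 ]
top ring 26 ((521.2299194335938, 228.41847229003906), (29.896886825561523, 14.240582466125488), 23.056804656982422) [0.5197 0.2272 0.2373]
top gate/nose 24 ((545.3804931640625, 230.69671630859375), (11.452254295349121, 36.950836181640625), 81.09626007080078) [0.55   0.2308 0.1532]
top bot 15 ((538.45361328125, 234.41748046875), (5.838278770446777, 27.788837432861328), 79.86399841308594) [0.5364 0.2347 0.1026]
```

View pics/c3.png

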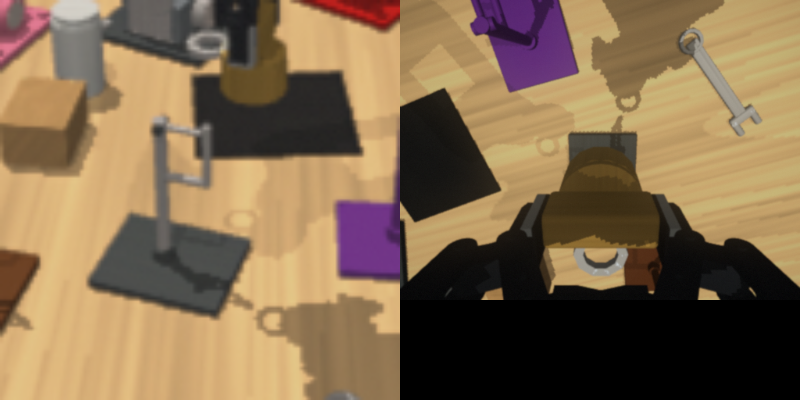

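The side crop (left) shows the U at (185,150) with its gate shut, and the eye at (205,42) held high. The wrist image shows the ring still fixed level; its measured centre lies over the nose to about 1 mm.

Request:
send_rows:
  rows:
    - [5.5,[0,0,2],0]
    - [5.5,[0,0,2.5],0]
    - [5.5,[0,0,1.5],0]
    - [5.5,[0,0,0.8],0]
    - [5.5,[0,0,0.8],0]
    - [5.5,[0,0,0.5],0]
    - [5.5,[0,0,0],0]

```text
t: 19.9
tool_pos: [0.484, 0.2494, 0.1556]
tool_rot: [0.447, 3.109, 0.0]
contact_force: [-0.7, -0.9, -0.7]
opening: 0.0581
grip_force: 118.1
```

Request:
send_rows:
  rows:
    - [5.5,[0,0,0.5],0]
    - [5.5,[0,0,0.5],0]
    - [5.5,[0,0,0.5],0]
    - [5.5,[0,0,0.5],0]
    - [5.5,[0,0,0],0]

```text
t: 20.52
tool_pos: [0.4829, 0.2492, 0.1343]
tool_rot: [-0.446, -3.107, 0.001]
contact_force: [-2.6, 1.1, -0.2]
opening: 0.0581
grip_force: 118.1
```

Request:
send_rows:
  rows:
    - [5.5,[0,0,0.5],0]
    - [5.5,[0,0,0.5],0]
    - [5.5,[0,0,0.5],0]
    - [5.5,[0,0,0.4],0]
    - [5.5,[0,0,0.3],0]
    - [5.5,[0,0,0],0]
    - [5.5,[0,0,0],0]

```text
t: 21.4
tool_pos: [0.484, 0.2494, 0.1135]
tool_rot: [0.447, 3.109, 0.0]
contact_force: [-0.8, 0.0, -1.6]
opening: 0.0582
grip_force: 118.1
```

```bash
python3 - <<'E'
from h import *
plan([.4835,.2494,.1115],163.6)
f,P=grab("side")
cv2.imwrite("pics/c4.png",cv2.resize(f[200:300,200:300][...,::-1],(500,500)))
E
```

```text
t 21.4 tcp [0.484  0.2494 0.1135] yaw 163.65 tilt [-0.  0. -1.] q6 -54.2 F [-0.8  0.  -1.6] open 0.0582
shift cm before turn [ 0.05 -0.01  0.2 ] after turn [ 0.05 -0.01  0.2 ] turn deg 0.05
```

View pics/c4.png

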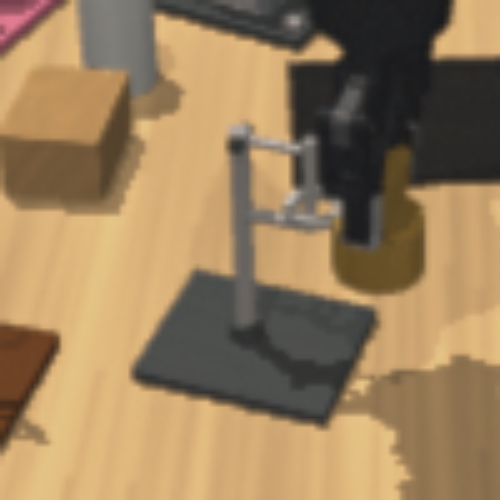

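The side crop shows the gate level and shut at (275,145), with the eye below it on the bottom bar at (300,210). Now I lower it slightly and release.

Request:
send_rows:
  rows:
    - [5.5,[0,0,0.2],0]
    - [5.5,[0,0,0.1],0]
    - [5.5,[0,0,0],0]
    - [6.5,[0,0,0],0]
    - [7.5,[0,0,0],0]
    - [8.5,[0,0,0],0]
    - [8.5,[0,0,0],0]
    - [8.5,[0,0,0],0]
    - [8.5,[0,0,0],0]
    - [8.5,[0,0,0],0]

```text
t: 22.7
tool_pos: [0.4838, 0.2493, 0.1103]
tool_rot: [-0.447, -3.11, 0.0]
contact_force: [-0.9, -0.0, -1.5]
opening: 0.0849
grip_force: 0.0
```

Request:
send_rows:
  rows:
    - [8.5,[0,0,-0.5],0]
    - [8.5,[0,0,-1],0]
    - [8.5,[0,0,-2],0]
    - [8.5,[0,0,-3],0]
    - [8.5,[0,0,-3],0]
    - [8.5,[0,0,-3],0]
    - [8.5,[0,0,-2],0]
    - [8.5,[0,0,0],0]
    - [8.5,[0,0,0],0]
    - [8.5,[0,0,0],0]

```text
t: 23.95
tool_pos: [0.4831, 0.2491, 0.2535]
tool_rot: [-0.446, -3.107, 0.002]
contact_force: [-0.5, -0.1, 0.5]
opening: 0.085
grip_force: 0.0
```

```bash
python3 - <<'E'
from h import *
plan([.4835,.2494,.25],163.6)
f,P=grab("side")
cv2.imwrite("pics/c5.png",cv2.resize(f[200:300,200:300][...,::-1],(500,500)))
E
```

```text
t 23.95 tcp [0.4831 0.2491 0.2535] yaw 163.65 tilt [ 0.002 -0.002 -1.   ] q6 -54.2 F [-0.5 -0.1  0.5] open 0.085
shift cm before turn [-0.03  0.04  0.35] after turn [-0.03  0.04  0.35] turn deg 0.05
```

View pics/c5.png

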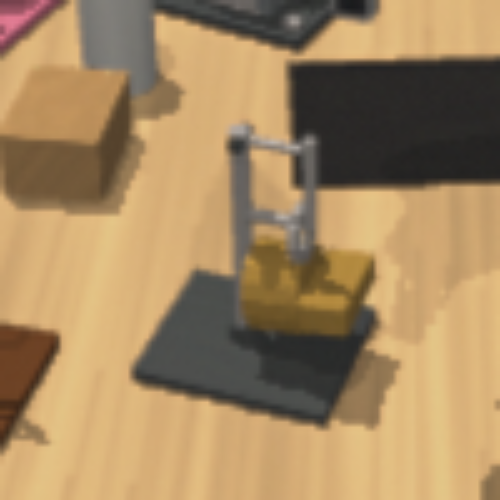

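The cap hangs by its eye from the bottom bar at (300,230), with the gate shut at (275,145). I let it settle, check that it is still, and hand in.

Request:
send_rows:
  rows:
    - [8.5,[0,0,-1],0]
    - [8.5,[0,0,0],0]
    - [8.5,[0,0,0],0]
    - [8.5,[0,0,0],0]
    - [8.5,[0,0,0],0]
    - [8.5,[0,0,0],0]
    - [8.5,[0,0,0],0]
    - [8.5,[0,0,0],0]
    - [8.5,[0,0,0],0]
    - [8.5,[0,0,0],0]

```text
t: 25.25
tool_pos: [0.4838, 0.2493, 0.2653]
tool_rot: [-0.447, -3.11, 0.0]
contact_force: [-0.9, -0.5, -0.3]
opening: 0.0852
grip_force: 0.0
```

Request:
send_rows:
  rows:
    - [8.5,[0,0,0],0]
    - [8.5,[0,0,0],0]
    - [8.5,[0,0,0],0]
    - [8.5,[0,0,0],0]
    - [8.5,[0,0,0],0]
    - [8.5,[0,0,0],0]
    - [8.5,[0,0,0],0]
    - [8.5,[0,0,0],0]
    - [8.5,[0,0,0],0]
    - [8.5,[0,0,0],0]

```text
t: 26.5
tool_pos: [0.4838, 0.2493, 0.2653]
tool_rot: [0.447, 3.11, 0.0]
contact_force: [0.5, -0.8, 0.5]
opening: 0.0849
grip_force: 0.0
```

Request:
send_rows:
  rows:
    - [8.5,[0,0,0],0]
    - [8.5,[0,0,0],0]
    - [8.5,[0,0,0],0]
    - [8.5,[0,0,0],0]
    - [8.5,[0,0,0],0]
    - [8.5,[0,0,0],0]
    - [8.5,[0,0,0],0]
    - [8.5,[0,0,0],0]
    - [8.5,[0,0,0],0]
    - [8.5,[0,0,0],0]

```text
t: 27.75
tool_pos: [0.4838, 0.2493, 0.2653]
tool_rot: [-0.447, -3.11, 0.0]
contact_force: [0.3, 0.9, -0.4]
opening: 0.0851
grip_force: 0.0
```

```bash
python3 - <<'E'
from h import *
A=[grab("side")[0][200:300,200:300].astype(int) for _ in range(5)]
d=[np.abs(a-A[0]).max() for a in A[1:]]
print(d,[(np.abs(a-A[0]).max(-1)>25).sum() for a in A[1:]])
if max((np.abs(a-A[0]).max(-1)>25).sum() for a in A[1:])<15: print(ctrl.finish_job())
E
```

```text
[np.int64(4), np.int64(4), np.int64(4), np.int64(4)] [np.int64(0), np.int64(0), np.int64(0), np.int64(0)]
the job is handed in; nothing more can be done
None
```

The cap is off the gas outlet, was stood on the mat and regripped by the bar's ends, and now hangs still by its eye on the snap hook with the gate shut; I handed the job in at about 28 s, and no verdict was returned.

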